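# Load a fresh wire reel on the sprung feeder and hold it down

## Robot

A 6-joint arm with a two-finger parallel gripper is mounted at the origin on the work surface. World frame = base frame: x ahead of the robot, y to its left, z up, the work surface at z = 0. Lengths are in m, angles in rad, forces in N, time in s.
With the tool pointing down it reaches from about 0.3 to 0.875 m from the base axis. Payload 6.4 kg.
Tool frame: the origin (TCP) lies at the centre of the arm's flange, where the gripper is bolted on; the fingertips stand 173 mm ahead of it and the grasp point (between the pads) lies 155 mm ahead of it; z points along the fingers, y is the line along which they close (so a half turn about z gives the same grasp; the last joint's range is limited). The gripper opens to 85 mm and grips with 20 to 120 N. Pads are 22 mm wide; open, the fingers measure 114 mm over their backs; the gripper's body (76 mm by 85 mm) begins 54 mm behind the grasp point. The pads swing forward as they close: fully open they stand 13 mm farther back than shut.
Start: joints at [-1.326, 0.181, 1.607, -0, 1.354, -0.206], TCP at [0.251, -0.518, 0.405] pointing down, gripper open.
Joint ranges: [-2.99, 2.99], [-0.89, 2.07], [0.3, 2.58], [-1.14, 4.28], [0, 2.63], [-3.12, 3.12]. Speed limits (rad/s): [2.57, 2.57, 3.01, 3.14, 3.14, 3.14].

## Interface

Orientations are given as a unit quaternion [w, x, y, z].
In Python, from bench import get_obs, camera, get_calibration, hand_in gives the robot as it stands. The module is installed in compiled form; this text tells all that it offers.
- The arm moves only by the tool drive_tool, never from a script. Its argument "increments" is a list of rows, each a list of 2 entries, a list of its own where there are three numbers: the shift along the tool's x, y, z normalised to -1 to 1, where 1 is 250 mm, then the turn about the tool's z normalised to -1 to 1, where 1 is 90 degrees. A call has exactly 8 rows; each row is the pose to reach, as a shift and turn from the pose commanded when the call began, along the tool's axes at that moment; what a row does not reach only later rows make up. A row lasts 1/8 s, in which the tool goes at most 62.5 mm and 10.7 degrees, less where a joint would pass 70% of its speed; a pose out of reach is approached as far as the arm can. A call with a number of a shift or a turn outside -1 to 1 is refused whole. A call with a gripper value outside its range is refused whole. "claw" is the closure, from 0 (fully open) to 1 (shut), set as the call begins (left out, the last holds). The fingers move at their own pace and stop on an object; the grip force is fixed at half the most. Time passes only in rows, so rows that repeat a pose let the fingers close, or fill a call up. It gives the time, the measured TCP pose, the force and the opening at its end, in the units of the state.
- get_obs(): the state, without advancing time (a new reading comes with each control period).
- camera(name): name is "side" or "top"; returns the picture (384x512x3 uint8, blue, green, red); there is no depth.
- get_calibration(name): a dict with "K" (3x3 intrinsics, pixels), "k1" (the pictures are not rectified: a ray, as slopes to the right and down, at radius r is drawn at 1 + k1 r^2 times it, then the intrinsics apply), "origin" and "orientation" of the camera in the world. Camera axes: x right, y down, z forward; pixel columns grow to the right and rows downward; lengths in m; the calibration is good to about 2 mm. A picture is of the moment at which its call begins. get_calibration takes no time and is no camera call.
- hand_in(): hands the job in, once; it reports no verdict.
The state is a dict: "time_s": time; "q": joint angles; "dq": joint speeds; "joint_efforts": joint torques, N m; "eef_pos": TCP position; "eef_rot": TCP orientation; "wrist_force": force on the tool from outside, world axes, zero at the start; "torque": the same for the moment, N m; "opening": opening from 0.0 (shut) to 1.0 (fully open).
Only numpy, scipy, OpenCV 4.12 (cv2) and the standard library are available. Lean on these libraries where they do the work, as an engineer would, in place of code of your own. Each camera call takes 0.05 s, during which the arm holds its last target. There are 200 camera calls.

## Task

Change the reel on the solder-wire feeder: lift the empty white reel off the spindle and leave it in the empty black tray, then slide the full orange reel onto the spindle and press it down against the red sprung collar until it sits hard on the grey seat ring. Finish while holding it there: the program ends with the gripper still pressing the reel firmly onto the seat, without excessive force, so that I can fit the clip. Leave the blue reel, whose bore is too small, and everything else on the bench where it is.

Things in the scene. Friction and masses are not known exactly. Their poses are not given: they have to be found in the camera images.
- feeder: Wire feeder fixed to the bench: dark steel base 100 x 90 x 10 mm, upright brass spindle at its middle; near its +x edge a black wire guide (top 24 mm up) with a thin brass tube sticking out 27 mm. Origin: underside of the base, on the spindle axis; z up. Spindle 16 mm in diameter up to 74 mm above the bench, then tapering to 6 mm at its tip, 84 mm up.
- spindle_tip (a point): Tip of the spindle, on its axis, 84 mm above the bench.
- seat_top (a point): Centre of the top face of the grey seat ring, on the spindle axis, 30 mm above the bench.
- seat: Grey fixed seat ring of the feeder around the collar: outside diameter 48 mm, inside 34 mm, top face 30 mm above the bench: the hard stop for the reel. Origin on the spindle axis, 10 mm above the bench.
- collar (a joint): Travel (m) of the red sprung collar, 31 mm in diameter, round the spindle inside the seat ring: 0 when up, its top then 42 mm above the bench, 12 mm above the seat; grows as it is pressed down; 0.012 when flush with the seat ring. The spring pushes up with 4.5 N at 0, 9 N at 0.012. A reel's weight alone does not press it down.
- empty_reel: Empty white plastic reel with a grey core, about 40 g: two flanges 54 mm in diameter and 5 mm thick, core 36 mm in diameter, 40 mm high over all, bore 19 mm. It starts on the spindle, resting on the raised collar (its underside 42 mm above the bench). Origin: centre of its underside; z along its axis.
- full_reel: Full reel, silver wire with orange flanges, 130 to 250 g: in effect a cylinder 54 mm in diameter and 40 mm high with a 19 mm through bore. It starts upright on the bench. Origin: centre of its underside; z along its axis.
- blue_reel: Silver-wire reel with blue flanges, same outside size, bore only 10 mm: does not fit the spindle; to be left alone. Origin: centre of its underside.
- tray: Open black plastic tray fixed to the bench, 150 x 140 mm (x, y), 28 mm high, walls and floor 4 mm, empty: for the empty reel. Origin: centre of its underside.
- phone: Black phone, 150 x 72 x 9 mm, lying on the bench beyond the work area; leave alone. Origin: centre of its underside.
- screwdriver: Screwdriver 150 mm long, lying on the bench; leave alone.
- flux: Small bottle, 36 mm in diameter, 75 mm high; leave alone. Origin: centre of its underside.
- cleaner: Bottle, 48 mm in diameter, 110 mm high; leave alone. Origin: centre of its underside.
- tweezers: Steel tweezers, 120 mm long, flat on the bench; leave alone.
Mind the look-alikes: they are no part of the job. What is shaped like the empty_reel but pink or yellow is not meant. What is shaped like the full_reel but pink or yellow is not meant.

How it is judged:
By the outcome, as a careful person would: the job done as asked, in the order asked, and still so for the second after the job is handed in, while the arm keeps its last pose, push and grip.
It also fails if it takes over 61 s, if anything falls off the work surface, if the arm or the gripper's body presses on something with over 40 N, if the wrist force passes 120 N, or if a joint passes its speed limit or range.

## Working session

There is one attempt and no reset: what is moved stays moved. The work goes in short steps, Python scripts to look and compute and a tool call to move; the robot and the scene stay as the last step left them, time stands still between calls to the robot, and variables do not carry over. Pictures are saved under pics/ and viewed, on a budget of 10 in all, crops included, one or two more only if the job needs it, and the job is handed in when it is done.

Besides the shell and the picture viewer there is one more tool, called after "Request:" as name([rows], argument=value, ...), one row to a line, values as JSON. drive_tool: Moves the arm, as the interface text tells. Its arguments: {"type":"object","properties":{"increments":{"type":"array","items":{"type":"array"}},"claw":{"type":"number"}},"required":["increments"]}

```bash
mkdir -p pics; python3 - <<'E'
from bench import *
import cv2
o=get_obs();print({k:o[k] for k in('time_s','eef_pos','eef_rot','wrist_force','opening')})
for n in('side','top'):
    cv2.imwrite(f'pics/{n}0.png',camera(n)); c=get_calibration(n); print(n,c)
E
```

```text
{'time_s': 0.0, 'eef_pos': array([ 0.25048153, -0.517283  ,  0.40379568]), 'eef_rot': array([-8.81054044e-04,  9.74702391e-01,  2.23504974e-01, -1.62229863e-05]), 'wrist_force': array([ 0.72199117, -0.55523043,  0.23069481]), 'opening': 0.9980267839033565}
side {'K': array([[439.80967155,   0.        , 250.37214569],
       [  0.        , 439.80967155, 197.54139743],
       [  0.        ,   0.        ,   1.        ]]), 'k1': -0.15540770315487518, 'origin': array([0.47936327, 0.94974546, 0.80245345]), 'orientation': array([ 0.01914046, -0.04888382,  0.89003394, -0.45286157])}
top {'K': array([[460.07811029,   0.        , 254.28936298],
       [  0.        , 460.07811029, 196.27729263],
       [  0.        ,   0.        ,   1.        ]]), 'k1': 0.003242109782110795, 'origin': array([ 0.3753855 , -0.00777239,  1.30009961]), 'orientation': array([ 0.06386563, -0.69749789,  0.71150903, -0.05632738])}
```

View pics/top0.png

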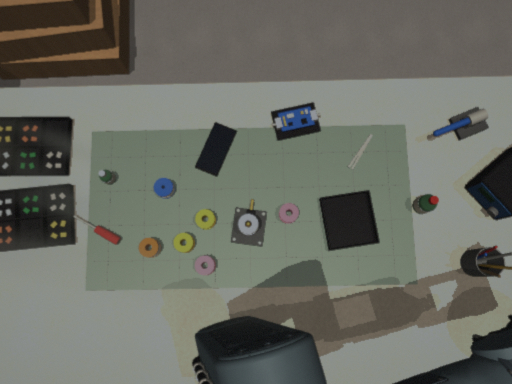

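View pics/side0.png

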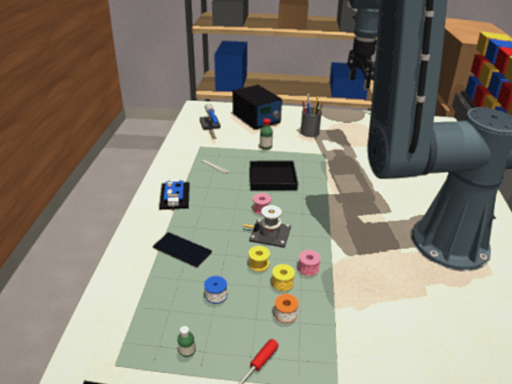

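The top view shows the candidates. Orange reel is at (150,247), white reel on the feeder at (248,224), and the tray at (349,220). The look-alikes are yellow (205,218) and (184,242), pink (205,265) and (289,212), and blue (164,187). In the side view the orange reel is at (287,303), the white one at (271,215) and the tray at (273,175). Only (150,247) is orange, and only the reel at (248,224) is white and on the spindle. I'll confirm both in one crop and measure them.

```bash
cat > h.py <<'E'
import numpy as np,cv2
from bench import *
from scipy.spatial.transform import Rotation as R
def cal(n):
    c=get_calibration(n);w,x,y,z=c['orientation'];return c['K'],c['k1'],c['origin'],R.from_quat([x,y,z,w]).as_matrix()
def ray(n,uv):
    K,k1,o,M=cal(n);u=cv2.undistortPoints(np.array([[uv]],float),K,np.array([k1,0,0,0.]))[0,0]
    d=M@np.array([*u,1]);return o,d/np.linalg.norm(d)
def plane(n,uv,z):
    o,d=ray(n,uv);return o+d*(z-o[2])/d[2]
def tri(a,b):
    (o1,d1),(o2,d2)=ray('top',a),ray('side',b)
    t=np.linalg.lstsq(np.c_[d1,-d2],o2-o1,rcond=None)[0]
    p,q=o1+t[0]*d1,o2+t[1]*d2;return (p+q)/2,np.linalg.norm(p-q)
def proj(n,P):
    K,k1,o,M=cal(n);p=M.T@(np.array(P)-o);s=p[:2]/p[2];s=s*(1+k1*(s@s));return K[:2,:2]@s+K[:2,2]
E
python3 - <<'E'
from h import *
t=cv2.imread('pics/top0.png');s=cv2.imread('pics/side0.png')
def crop(i,c,w=24,S=300):
    x,y=c;return cv2.resize(i[y-w:y+w,x-w:x+w],(S,S),interpolation=cv2.INTER_CUBIC)
cv2.imwrite('pics/c1.png',np.vstack([np.hstack([crop(t,(150,247)),crop(t,(248,224))]),np.hstack([crop(s,(287,308)),crop(s,(271,222))])]))
def blobs(i,f,box):
    x0,y0,x1,y1=box;h=cv2.cvtColor(i,cv2.COLOR_BGR2HSV)[y0:y1,x0:x1];m=f(h).astype(np.uint8)
    n,l,st,c=cv2.connectedComponentsWithStats(m)
    k=1+np.argmax(st[1:,4]);hull=cv2.convexHull(np.argwhere(l==k)[:,::-1].astype(np.float32).reshape(-1,1,2))
    M=cv2.moments(hull);print(st[k],box[:2],'hullc',M['m10']/M['m00']+x0,M['m01']/M['m00']+y0)
    return M['m10']/M['m00']+x0,M['m01']/M['m00']+y0
org=lambda h:(h[...,0]>5)&(h[...,0]<18)&(h[...,1]>140)&(h[...,2]>100)
wh=lambda h:(h[...,1]<60)&(h[...,2]>150)
blk=lambda h:(h[...,2]<60)
for nm,f,a,b in(('orange',org,(130,228,170,268),(265,288,310,330)),('white',wh,(230,205,268,243),(255,203,288,232)),('tray',blk,(310,180,390,260),(240,150,310,200))):
    A=blobs(t,f,a);B=blobs(s,f,b);print(nm,tri(A,B),[plane('top',A,z).round(4) for z in(0.028,.04,.082)])
E
```

```text
[ 10  10  18  18 212] (130, 228) hullc 148.4154385964912 246.5284210526316
[ 10   6  23  19 351] (265, 288) hullc 285.9685438863521 303.05885337392186
orange (array([0.45940555, 0.29612973, 0.03854905]), np.float64(0.001226981953009008)) [array([0.4595, 0.2987, 0.028 ]), array([0.4587, 0.2958, 0.04  ]), array([0.4559, 0.2857, 0.082 ])]
[  9  10  18  18 164] (230, 205) hullc 247.57291666666666 223.47842261904762
[  6   0  27  26 454] (255, 203) hullc 274.9577546296296 215.15596064814815
white (array([0.50785707, 0.02307168, 0.07181155]), np.float64(0.010150929143261168)) [array([0.5179, 0.0239, 0.028 ]), array([0.5165, 0.0236, 0.04  ]), array([0.5118, 0.0225, 0.082 ])]
[   9   11   60   59 2722] (310, 180) hullc 348.48613165680473 219.895525147929
[  10   11   47   29 1304] (240, 150) hullc 272.50393805900416 175.24242424242425
tray (array([ 0.5245185 , -0.25908174,  0.01357715]), np.float64(0.0013118377880189827)) [array([ 0.5222, -0.2562,  0.028 ]), array([ 0.5208, -0.2539,  0.04  ]), array([ 0.516 , -0.2457,  0.082 ])]
```

View pics/c1.png

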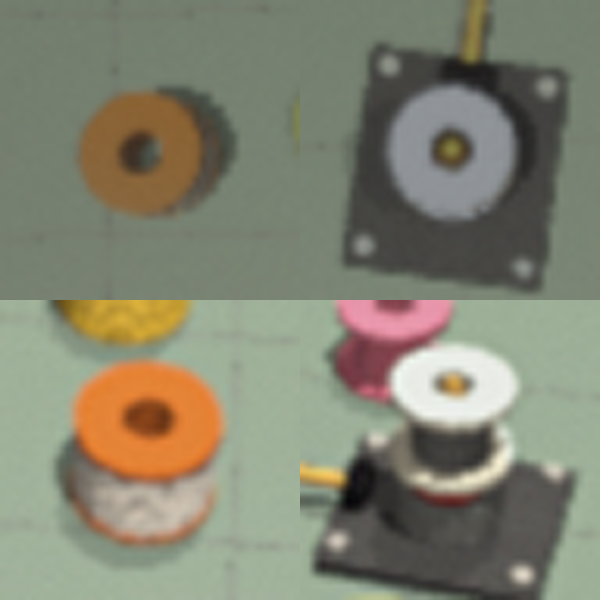

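The crop confirms the full reel (orange flanges, silver wire, wide bore, upright). The white reel with the grey core stands on the brass spindle above the red collar. The white mask in the side view merged with the lower flange, so I'll redo that point from the top-face ellipse centre, about (271.1,210.9).

```bash
python3 - <<'E'
from h import *
t=cv2.imread('pics/top0.png');s=cv2.imread('pics/side0.png')
print('white',tri((247.6,223.5),(271.1,210.9)),'tip',plane('top',(247.8,223.7),.084))
c=lambda x,y,ox,oy:((x+.5)/6.25-.5+ox,(y+.5)/6.25-.5+oy)
sc=[c(88,65,224,200),c(246,87,224,200),c(63,244,224,200),c(223,268,224,200)]
P=[plane('top',p,.012) for p in sc];print('screws mean',np.mean(P,0))
print('orange bore',tri(c(140,153,126,223),c(148,118,263,284)))
for uv in((184,242),(205,218),(289,212),(205,265)):print(uv,plane('top',uv,.04).round(3))
E
```

```text
white (array([0.51265756, 0.02235615, 0.08375081]), np.float64(0.0021872116650228845)) tip [0.51098643 0.02187752 0.084     ]
screws mean [0.51231676 0.02212053 0.012     ]
orange bore (array([0.45835471, 0.29662428, 0.04116214]), np.float64(0.0023198274868277266))
(184, 242) [0.469 0.198 0.04 ]
(205, 218) [0.534 0.141 0.04 ]
(289, 212) [ 0.546 -0.091  0.04 ]
(205, 265) [0.406 0.141 0.04 ]
```

Request:
drive_tool([
  [[0,0,0],0.1],
  [[0,0,0],0.2],
  [[0,0,0],0.287],
  [[0,0,0],0.287],
  [[0,0,0],0.287],
  [[0,0,0],0.287],
  [[0,0,0],0.287],
  [[0,0,0],0.287],
], claw=0.1)

```text
time_s: 1.1
eef_pos: [0.2505, -0.5176, 0.4047]
eef_rot: [0.0, 1.0, 0.0, 0.0]
wrist_force: [0.1, 0.7, -0.7]
opening: 0.901
```

Request:
drive_tool([
  [[0.52,-1,0],0],
  [[0.52,-1,0],0],
  [[0.52,-1,0],0],
  [[0.52,-1,0],0],
  [[0.52,-1,0],0],
  [[0.52,-1,0],0],
  [[0.52,-1,0],0],
  [[0.52,-1,0],0],
])

```text
time_s: 2.1
eef_pos: [0.3802, -0.2686, 0.4047]
eef_rot: [0.0, 1.0, -0.001, -0.0]
wrist_force: [-0.7, -0.4, -0.9]
opening: 0.9
```

Request:
drive_tool([
  [[0.524,-1,0],0],
  [[0.524,-1,0],0],
  [[0.524,-1,0],0],
  [[0.524,-1,0],0],
  [[0.524,-1,0],0],
  [[0.524,-1,0],0],
  [[0.524,-1,0],0],
  [[0.524,-1,0],0],
])

```text
time_s: 3.1
eef_pos: [0.5113, -0.019, 0.4046]
eef_rot: [0.0, 1.0, -0.001, -0.0]
wrist_force: [0.0, -0.0, 0.3]
opening: 0.903
```

Request:
drive_tool([
  [[0,-0.16,0],0],
  [[0,-0.16,0.1],0],
  [[0,-0.16,0.2],0],
  [[0,-0.16,0.3],0],
  [[0,-0.16,0.36],0],
  [[0,-0.16,0.36],0],
  [[0,-0.16,0.36],0],
  [[0,-0.16,0.36],0],
])

```text
time_s: 4.1
eef_pos: [0.512, 0.0223, 0.3158]
eef_rot: [0.0, 1.0, -0.0, 0.001]
wrist_force: [-0.2, 0.6, -0.4]
opening: 0.9
```

```bash
python3 - <<'E'
from h import *
print(get_obs()['eef_pos'])
s=camera('side');t=camera('top')
a=cv2.resize(s[150:250,210:330],(600,500),interpolation=cv2.INTER_CUBIC)
cv2.imwrite('pics/s1.png',a)
E
```

```text
[0.51199074 0.02225891 0.31582614]
```

View pics/s1.png

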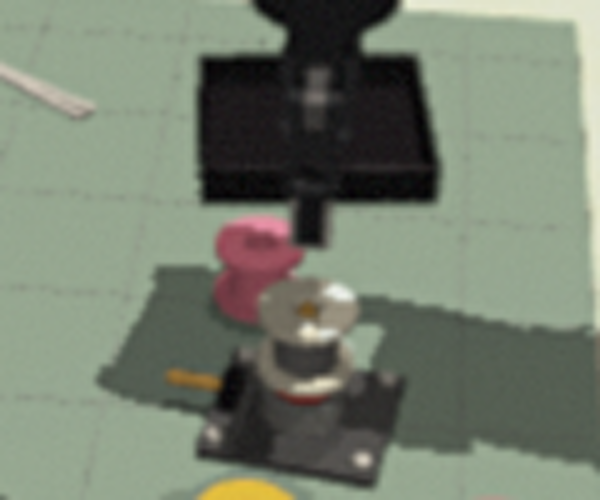

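The enlarged side view shows the near finger at crop (312,220), straight above the white reel's top face at (310,308), so it is aligned. I'll go down and grip.

Request:
drive_tool([
  [[0,0,0.1],0],
  [[0,0,0.2],0],
  [[0,0,0.3],0],
  [[0,0,0.36],0],
  [[0,0,0.412],0],
  [[0,0,0.412],0],
  [[0,0,0.412],0],
  [[0,0,0.412],0],
])

```text
time_s: 5.2
eef_pos: [0.512, 0.0224, 0.2125]
eef_rot: [0.0, 1.0, 0.0, 0.001]
wrist_force: [0.0, 1.3, -0.5]
opening: 0.899
```

Request:
drive_tool([
  [[0,0,0],0],
  [[0,0,0],0],
  [[0,0,0],0],
  [[0,0,0],0],
  [[0,0,0],0],
  [[0,0,0],0],
  [[0,0,0],0],
  [[0,0,0],0],
], claw=1)

```text
time_s: 6.2
eef_pos: [0.5118, 0.0224, 0.2118]
eef_rot: [0.0, 1.0, -0.0, 0.0]
wrist_force: [0.9, 0.5, 4.4]
opening: 0.61
```

Request:
drive_tool([
  [[0,0,-0.06],0],
  [[0,0,-0.14],0],
  [[0,0,-0.24],0],
  [[0,0,-0.34],0],
  [[0,0,-0.4],0],
  [[0,0,-0.4],0],
  [[0,0.2,-0.4],0],
  [[0,0.4,-0.4],0],
])

```text
time_s: 7.2
eef_pos: [0.511, -0.078, 0.3105]
eef_rot: [-0.0, 1.0, 0.001, -0.001]
wrist_force: [0.5, -0.8, 0.7]
opening: 0.607
```

Request:
drive_tool([
  [[0.044,0.15,0],0],
  [[0.044,0.35,0],0],
  [[0.044,0.55,0],0],
  [[0.044,0.68,0],0],
  [[0.044,0.718,0],0],
  [[0.044,0.718,0],0],
  [[0.044,0.718,0.1],0],
  [[0.044,0.718,0.2],0],
])

```text
time_s: 8.2
eef_pos: [0.5227, -0.2553, 0.2611]
eef_rot: [-0.0, 1.0, 0.001, 0.0]
wrist_force: [-0.4, -0.1, 0.3]
opening: 0.605
```

```bash
python3 - <<'E'
from h import *
o=get_obs();print(o['eef_pos'],o['opening'],o['wrist_force'])
s=camera('side')
cv2.imwrite('pics/s2.png',cv2.resize(s[110:250,200:370],(680,560),interpolation=cv2.INTER_CUBIC))
E
```

```text
[ 0.52268119 -0.25532754  0.26106182] 0.604801921280178 [-0.35326516 -0.07160187  0.2919487 ]
```

View pics/s2.png

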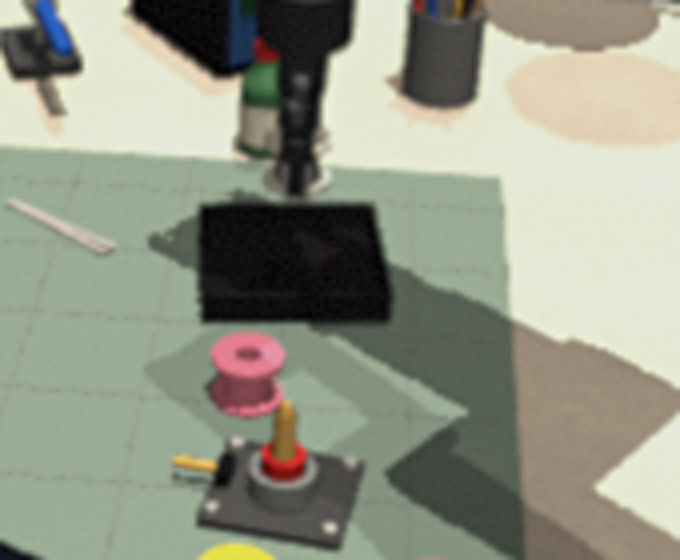

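The white reel is in the fingers above the tray (crop (297,180)). The spindle is bare and the red collar is up (crop (284,460)). I'll lower it into the tray and release.

Request:
drive_tool([
  [[0,0,0.1],0],
  [[0,0,0.2],0],
  [[0,0,0.27],0],
  [[0,0,0.31],0],
  [[0,0,0.335],0],
  [[0,0,0.343],0],
  [[0,0,0.343],0],
  [[0,0,0.343],0],
])

```text
time_s: 9.25
eef_pos: [0.5227, -0.2573, 0.1765]
eef_rot: [0.0, 1.0, -0.0, 0.0]
wrist_force: [-0.5, 0.9, 0.2]
opening: 0.603
```

Request:
drive_tool([
  [[0,0,0],0],
  [[0,0,0],0],
  [[0,0,0],0],
  [[0,0,0],0],
  [[0,0,0],0],
  [[0,0,-0.05],0],
  [[0,0,-0.12],0],
  [[0,0,-0.25],0],
], claw=0.22)

```text
time_s: 10.25
eef_pos: [0.5222, -0.2569, 0.2393]
eef_rot: [-0.0, 1.0, -0.0, -0.001]
wrist_force: [-0.1, -0.6, 0.2]
opening: 0.784
```

Request:
drive_tool([
  [[0,0,-0.2],0],
  [[0,-0.2,-0.4],0],
  [[0,-0.4,-0.4],0],
  [[0,-0.6,-0.4],0],
  [[0,-0.8,-0.4],0],
  [[0,-1,-0.4],0],
  [[0,-1,-0.4],0],
  [[0,-1,-0.4],0],
])

```text
time_s: 11.25
eef_pos: [0.5227, -0.0073, 0.3396]
eef_rot: [0.0, 1.0, 0.0, 0.001]
wrist_force: [-0.7, 0.3, 0.3]
opening: 0.782
```

Request:
drive_tool([
  [[-0.05,-0.2,0],0],
  [[-0.1,-0.4,0],0],
  [[-0.2,-0.6,0],0],
  [[-0.26,-0.8,0],0],
  [[-0.26,-1,0],0],
  [[-0.26,-1,0],0],
  [[-0.26,-1,0],0],
  [[-0.26,-1,0],0],
])

```text
time_s: 12.25
eef_pos: [0.4582, 0.2414, 0.3385]
eef_rot: [0.0, 1.0, -0.001, -0.0]
wrist_force: [0.3, -0.4, -0.1]
opening: 0.781
```

```bash
python3 - <<'E'
from h import *
o=get_obs();print(o['eef_pos'],o['opening'])
s=camera('side');t=camera('top');cv2.imwrite('pics/s3.png',s);cv2.imwrite('pics/t3.png',t)
z=lambda i,a,b,c,d,S:cv2.resize(i[b:d,a:c],S,interpolation=cv2.INTER_CUBIC)
cv2.imwrite('pics/m3.png',np.vstack([np.hstack([z(t,228,204,268,244,(400,300)),z(t,310,180,390,240,(400,300))]),np.hstack([z(s,255,200,295,230,(400,300)),z(s,240,150,312,204,(400,300))])]))
E
```

```text
[0.45815259 0.24139628 0.33847888] 0.7809504949051576
```

View pics/m3.png

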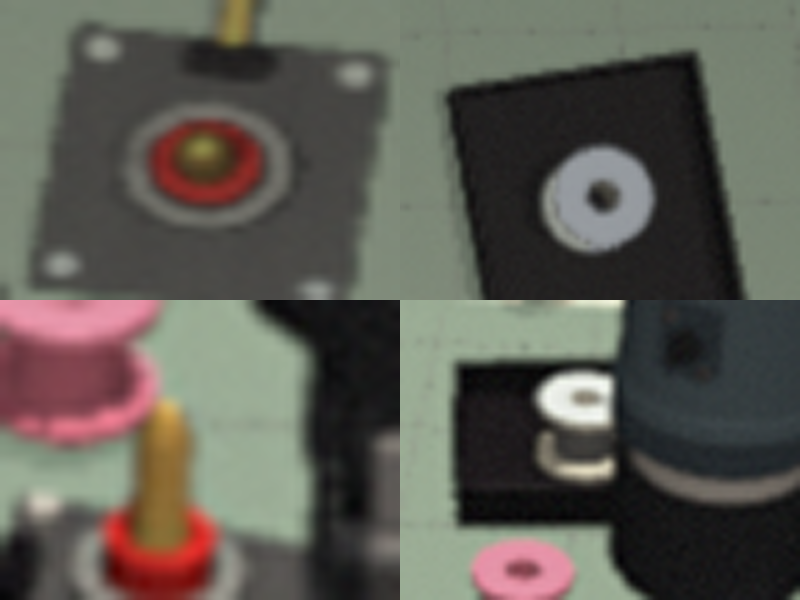

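The white reel stands upright inside the tray (top crop (603,198)). The spindle is bare, with its tip at top crop (206,152) and side crop (170,402). I'll refine the spindle axis from the red collar, seat ring and tip.

```bash
python3 - <<'E'
from h import *
t=cv2.imread('pics/t3.png')
h=cv2.cvtColor(t,cv2.COLOR_BGR2HSV)[210:236,236:262]
m=(((h[...,0]<10)|(h[...,0]>172))&(h[...,1]>100)).astype(np.uint8)
hull=cv2.convexHull(np.argwhere(m)[:,::-1].astype(np.float32).reshape(-1,1,2));M=cv2.moments(hull)
c=(M['m10']/M['m00']+236,M['m01']/M['m00']+210);print('collar px',c,m.sum(),plane('top',c,.042))
print('ring',plane('top',(248.35,225.5),.03),'tip',plane('top',(248.15,223.8),.084),tri((248.15,223.8),(271.5,210.0)))
E
```

```text
collar px (248.04457364341084, 225.17248062015503) 73 [0.51159622 0.02229677 0.042     ]
ring [0.51196734 0.02175214 0.03      ] tip [0.510701   0.02095252 0.084     ] (array([0.51168775, 0.02085849, 0.08570313]), np.float64(0.002340859364380059))
```

Request:
drive_tool([
  [[0,-0.22,0],0],
  [[0,-0.22,0.1],0],
  [[0,-0.22,0.2],0],
  [[0,-0.22,0.3],0],
  [[0,-0.22,0.38],0],
  [[0,-0.22,0.38],0],
  [[0,-0.22,0.38],0],
  [[0,-0.22,0.38],0],
])

```text
time_s: 13.35
eef_pos: [0.4582, 0.2979, 0.2447]
eef_rot: [-0.0, 1.0, -0.0, 0.001]
wrist_force: [0.2, 0.1, 0.9]
opening: 0.78
```

Request:
drive_tool([
  [[0,0.006,0.1],0],
  [[0,0.006,0.18],0],
  [[0,0.006,0.24],0],
  [[0,0.006,0.27],0],
  [[0,0.006,0.279],0],
  [[0,0.006,0.279],0],
  [[0,0.006,0.279],0],
  [[0,0.006,0.279],0],
])

```text
time_s: 14.35
eef_pos: [0.4577, 0.2965, 0.1741]
eef_rot: [-0.0, 1.0, 0.0, 0.0]
wrist_force: [-0.1, 0.1, -0.5]
opening: 0.785
```

Request:
drive_tool([
  [[0,0,0],0],
  [[0,0,0],0],
  [[0,0,0],0],
  [[0,0,0],0],
  [[0,0,0],0],
  [[0,0,0],0],
  [[0,0,0],0],
  [[0,0,0],0],
], claw=1)

```text
time_s: 15.35
eef_pos: [0.4579, 0.2966, 0.1743]
eef_rot: [-0.0, 1.0, 0.0, 0.001]
wrist_force: [-0.9, 0.5, 5.5]
opening: 0.606
```

Request:
drive_tool([
  [[0,0,-0.06],0],
  [[0,0,-0.16],0],
  [[0,0,-0.3],0],
  [[0,0,-0.45],0],
  [[0,0,-0.5],0],
  [[0,0,-0.5],0],
  [[0,0,-0.5],0],
  [[0,0,-0.5],0],
])

```text
time_s: 16.35
eef_pos: [0.457, 0.2962, 0.297]
eef_rot: [0.001, 1.0, -0.0, -0.001]
wrist_force: [0.3, 0.0, -1.2]
opening: 0.612
```

Request:
drive_tool([
  [[0.05,0.15,0],0],
  [[0.1,0.35,0],0],
  [[0.15,0.55,0],0],
  [[0.2,0.75,0],0],
  [[0.214,0.9,0],0],
  [[0.214,1,0],0],
  [[0.214,1,0],0],
  [[0.214,1,0],0],
])

```text
time_s: 17.35
eef_pos: [0.5108, 0.0468, 0.2981]
eef_rot: [-0.0, 1.0, -0.0, -0.001]
wrist_force: [-0.8, 0.3, -0.8]
opening: 0.609
```

Request:
drive_tool([
  [[0,0.05,0],0],
  [[0,0.1,0],0],
  [[0,0.1,0],0],
  [[0,0.1,0.04],0],
  [[0,0.1,0.08],0],
  [[0,0.1,0.1],0],
  [[0,0.1,0.1],0],
  [[0,0.1,0.1],0],
])

```text
time_s: 18.35
eef_pos: [0.5112, 0.0215, 0.2738]
eef_rot: [0.0, 1.0, 0.0, 0.0]
wrist_force: [-0.4, 0.3, -1.1]
opening: 0.607
```

```bash
python3 - <<'E'
from h import *
o=get_obs();print(o['eef_pos'],o['opening'],o['wrist_force'])
s=camera('side');cv2.imwrite('pics/s4.png',s)
cv2.imwrite('pics/m4.png',cv2.resize(s[175:250,230:330],(800,600),interpolation=cv2.INTER_CUBIC))
E
```

```text
[0.51119096 0.021484   0.27381536] 0.6072937787415258 [-0.37059921  0.26419564 -1.14144259]
```

View pics/m4.png

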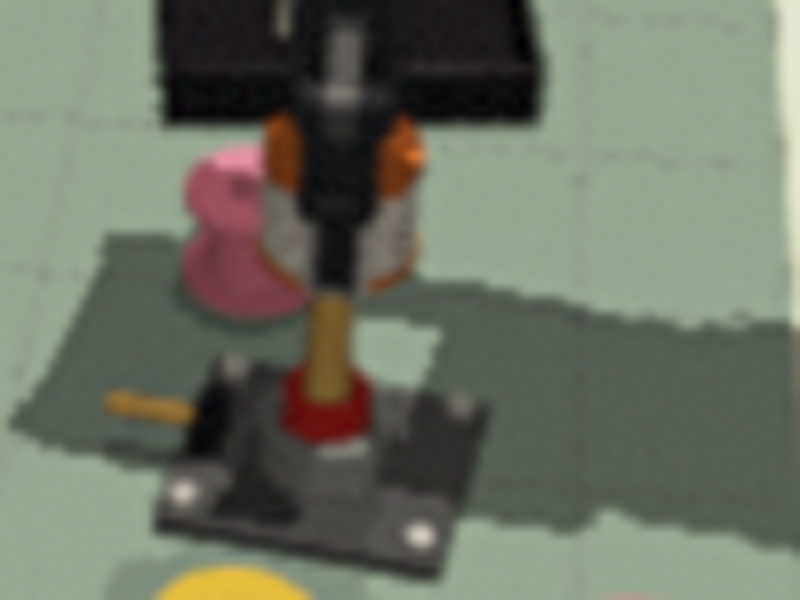

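The orange reel is held upright just above the spindle. I see it spanning about 262–425 in the crop, with the spindle at about 331. I'll compare the reel's edges and the spindle's edges with where the calibration puts them, to get the residual x offset.

```bash
python3 - <<'E'
from h import *
s=cv2.imread('pics/s4.png');hs=cv2.cvtColor(s,cv2.COLOR_BGR2HSV)
a=np.linspace(0,2*np.pi,120)
def ext(cx,cy,r,z0,z1,rows):
    P=np.array([proj('side',(cx+r*np.cos(t),cy+r*np.sin(t),z)) for z in(z0,z1) for t in a],np.float32)
    H=cv2.convexHull(P.reshape(-1,1,2));m=np.zeros((384*8,512*8),np.uint8);cv2.fillConvexPoly(m,np.int32(H*8+4),1)
    return [(r,[round(v,1) for v in (np.flatnonzero(m[r*8+4])[[0,-1]]/8)]) for r in rows]
zb=.2738-.1743
print('reel exp',ext(.5112,.0215,.027,zb,zb+.04,(192,195,200,204,206)))
for r in(192,195,200,204,206):print(r,s[r,258:288].tolist() if r==200 else '',hs[r,260:286,1].tolist())
print('spindle exp',ext(.5117,.0218,.008,.042,.074,(213,216,219,222)))
for r in(213,216,219,222):print(r,265,hs[r,265:280,1].tolist())
E
```

```text
reel exp [(192, [np.float64(263.2), np.float64(283.0)]), (195, [np.float64(262.9), np.float64(283.8)]), (200, [np.float64(262.8), np.float64(283.4)]), (204, [np.float64(262.6), np.float64(283.1)]), (206, [np.float64(262.5), np.float64(283.0)])]
192  [29, 29, 49, 136, 216, 212, 203, 180, 64, 49, 21, 16, 7, 16, 19, 64, 0, 141, 192, 201, 205, 184, 104, 36, 32, 33]
195  [98, 96, 103, 148, 209, 209, 203, 185, 62, 71, 28, 35, 12, 0, 12, 23, 85, 184, 199, 207, 217, 200, 143, 48, 34, 35]
200 [[91, 80, 153], [89, 78, 149], [88, 76, 147], [86, 75, 141], [84, 81, 124], [90, 96, 107], [95, 103, 107], [96, 105, 111], [81, 88, 93], [40, 40, 45], [20, 18, 17], [23, 22, 22], [31, 29, 31], [29, 29, 28], [29, 31, 30], [28, 27, 27], [25, 24, 24], [20, 18, 17], [28, 30, 33], [61, 69, 80], [88, 100, 117], [98, 108, 122], [94, 104, 112], [102, 113, 114], [127, 145, 136], [143, 165, 148], [146, 170, 153], [145, 168, 150], [144, 166, 150], [143, 166, 149]] [123, 119, 88, 41, 29, 34, 33, 28, 38, 11, 16, 9, 16, 9, 10, 38, 39, 61, 63, 50, 41, 27, 32, 34, 36, 35]
204  [123, 114, 90, 40, 32, 34, 39, 31, 25, 17, 17, 35, 36, 13, 20, 26, 29, 31, 33, 36, 39, 53, 49, 36, 34, 34]
206  [121, 118, 129, 93, 43, 30, 33, 32, 24, 18, 35, 36, 27, 23, 19, 22, 30, 36, 34, 32, 50, 78, 50, 35, 33, 34]
spindle exp [(213, [np.float64(269.4), np.float64(274.9)]), (216, [np.float64(269.0), np.float64(275.0)]), (219, [np.float64(268.9), np.float64(274.9)]), (222, [np.float64(268.8), np.float64(274.6)])]
213 265 [114, 108, 74, 101, 148, 162, 157, 159, 129, 53, 31, 31, 31, 28, 31]
216 265 [33, 28, 34, 88, 153, 162, 158, 158, 97, 41, 33, 34, 34, 35, 36]
219 265 [32, 30, 39, 117, 157, 162, 162, 153, 90, 41, 32, 32, 35, 34, 33]
222 265 [126, 203, 213, 171, 156, 160, 157, 158, 184, 177, 116, 56, 31, 34, 33]
```

The edges put the spindle about 1–2 mm to +x of the reel's bore, relative to nominal. I'll shift +1.3 mm, descend part way, and read the side forces.

Request:
drive_tool([
  [[0.005,0,0],0],
  [[0.005,0,0.02],0],
  [[0.005,0,0.04],0],
  [[0.005,0,0.06],0],
  [[0.005,0,0.08],0],
  [[0.005,0,0.1],0],
  [[0.005,0,0.12],0],
  [[0.005,0,0.12],0],
])

```text
time_s: 19.4
eef_pos: [0.5121, 0.0215, 0.2432]
eef_rot: [-0.0, 1.0, -0.0, -0.0]
wrist_force: [-0.2, 0.1, -1.4]
opening: 0.61
```

Request:
drive_tool([
  [[0,0,0.01],0],
  [[0,0,0.02],0],
  [[0,0,0.03],0],
  [[0,0,0.04],0],
  [[0,0,0.05],0],
  [[0,0,0.06],0],
  [[0,0,0.06],0],
  [[0,0,0.06],0],
])

```text
time_s: 20.4
eef_pos: [0.5123, 0.0214, 0.2287]
eef_rot: [-0.0, 1.0, -0.0, 0.0]
wrist_force: [-0.1, 0.6, -1.4]
opening: 0.61
```

Request:
drive_tool([
  [[0,0,0.015],0],
  [[0,0,0.03],0],
  [[0,0,0.045],0],
  [[0,0,0.06],0],
  [[0,0,0.07],0],
  [[0,0,0.08],0],
  [[0,0,0.09],0],
  [[0,0,0.09],0],
])

```text
time_s: 21.4
eef_pos: [0.5123, 0.0214, 0.2064]
eef_rot: [-0.0, 1.0, 0.0, -0.0]
wrist_force: [-3.0, 1.2, 6.2]
opening: 0.605
```

Request:
drive_tool([
  [[-0.002,0,0],0],
  [[-0.002,0,0.002],0],
  [[-0.002,0,0.004],0],
  [[-0.002,0,0.006],0],
  [[-0.002,0,0.008],0],
  [[-0.002,0,0.01],0],
  [[-0.002,0,0.01],0],
  [[-0.002,0,0.01],0],
])

```text
time_s: 22.4
eef_pos: [0.5121, 0.0215, 0.2043]
eef_rot: [0.0, 1.0, 0.0, 0.0]
wrist_force: [-2.1, 0.5, 7.3]
opening: 0.611
```

Request:
drive_tool([
  [[-0.001,0,0.001],0],
  [[-0.001,0,0.002],0],
  [[-0.001,0,0.003],0],
  [[-0.001,0,0.004],0],
  [[-0.001,0,0.004],0],
  [[-0.001,0,0.004],0],
  [[-0.001,0,0.004],0],
  [[-0.001,0,0.004],0],
])

```text
time_s: 23.4
eef_pos: [0.5121, 0.0215, 0.2043]
eef_rot: [0.0, 1.0, 0.0, 0.001]
wrist_force: [-6.1, 1.2, 15.8]
opening: 0.607
```

Request:
drive_tool([
  [[-0.001,0,0.001],0],
  [[-0.002,0,0.002],0],
  [[-0.002,0,0.003],0],
  [[-0.002,0,0.004],0],
  [[-0.002,0,0.004],0],
  [[-0.002,0,0.004],0],
  [[-0.002,0,0.004],0],
  [[-0.002,0,0.004],0],
])

```text
time_s: 24.4
eef_pos: [0.512, 0.0215, 0.2043]
eef_rot: [0.0, 1.0, 0.0, 0.001]
wrist_force: [-8.2, 2.1, 25.4]
opening: 0.61
```

```bash
python3 - <<'E'
from h import *
o=get_obs();print(o['eef_pos'],o['opening'],o['wrist_force'],o['torque'])
s=camera('side')
cv2.imwrite('pics/m5.png',cv2.resize(s[180:255,225:325],(800,600),interpolation=cv2.INTER_CUBIC))
E
```

```text
[0.51195686 0.02145962 0.20425229] 0.6097739618538053 [-8.24025832  2.10511687 25.3515676 ] [ 0.29089266  1.34301046 -0.06818832]
```

View pics/m5.png

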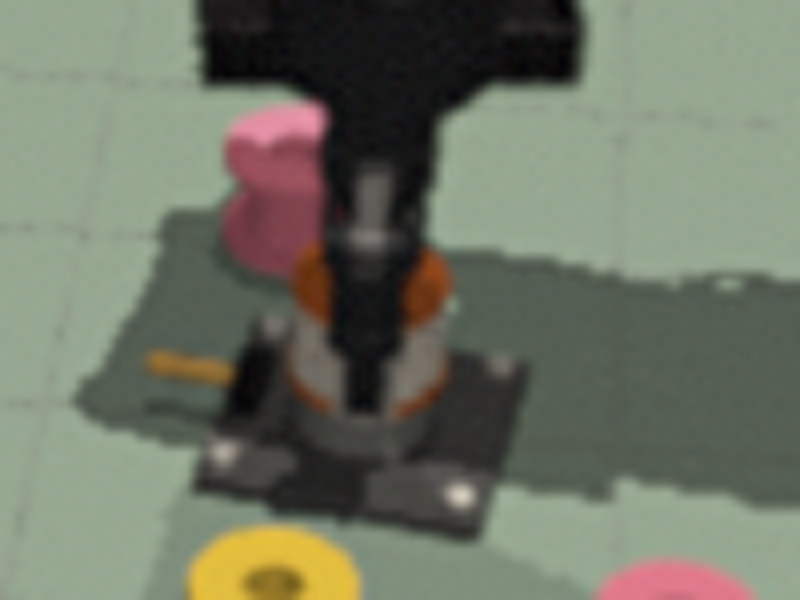

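The orange reel sits flush on the grey ring: its lower rim is at about crop y 410 and no red collar is visible. TCP z 0.2043 is the height predicted for the seat. The wrist force is 25 N against a 9 N spring, which is firm and well below the limits. Handing in.

```bash
python3 - <<'E'
from bench import *
print(hand_in());o=get_obs();print(o['time_s'],o['wrist_force'],o['eef_pos'])
E
```

```text
the job is handed in; nothing more can be done
None
the job is handed in; nothing more can be done
```

The reel is changed and the job is handed in, at about 24.5 s of the 61 s allowed. The white reel was lifted off and left upright in the black tray. The orange reel was then slid onto the spindle and pressed through the red collar's travel onto the grey seat. The gripper still holds it there.

**Last checks that agreed**
- The TCP stopped at z = 0.2043 m, the height predicted for the seat, and did not move as the push rose from 16 N to 25 N.
- With the spring taking 9 N, about 17 N is left pressing on the seat.
- In the last side picture the reel is flush with the ring and no red collar shows.
- I moved nothing but the two reels. I did not take a last picture of the whole bench.

**Checks that disagreed or are less certain**
- A side force of about 8 N in −x grew as I pressed, even after I shifted the tool slightly towards −x. It is probably the bore or seat leaning or rubbing lightly. It is well below the limits.
- The two views of the spindle differed by 1–2 mm in x. A 1.3 mm correction was enough, and the reel went onto the spindle with no measurable side force.

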